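# Close the sample mill and hold it running

### The job

Close the sample mill with its loose lid: set the lid into the collar with its two lugs in the gaps, push it down against the spring, and twist it clockwise (seen from above) about a quarter turn, as far as it will go. The mill runs only while the lid is held there against its return spring, so do not let go: finish still gripping the lid, held at the stop. Leave the bottle, the beaker, the petri dish and the slide box where they stand.

Things in the scene. Friction and masses are not known exactly. Their poses are not given: they have to be found in the camera images.
- lid: The mill's loose lid, 0.17 kg, right way up on the bench: a light grey disc 74 mm across, 24 mm high, lower edge chamfered to 66 mm. Two steel lugs 9 mm wide stick out at opposite sides to 42 mm from the axis, 9 to 14 mm above the underside. Origin: centre of the underside; x along the grip bar and through both lugs, z up. It fits either way round (half a turn makes no difference).
- lid_bar (a point): Middle of the blue upright grip bar across the lid's top, on the lid's axis, 41 mm above its underside. The bar is 60 mm long (along x, in line with the lugs), 14 mm thick (along y) and stands from 24 to 58 mm above the underside. Axes as the lid's.
- mill: The mill, fixed to the bench: an upright cream motor housing 122 mm across with a dark grey collar 112 mm across, 160 mm high in all, open at the top. Origin on its axis at bench height, z up, x through the two entry gaps of the collar (white marks).
- mill_mouth (a point): Mouth centre, level with the collar's rim, axes as the mill's. The mouth is 78 mm across in a steel lip 4 mm thick; two opposite gaps in the lip, 14 mm wide, let the lugs through; the throat below is 88 mm wide. Lugs under the lip (underside 18 to 21 mm below the rim) the lid turns clockwise from above by 1.40 rad (80 degrees) from the gaps to the stop (orange marks), not the other way.
- seal_ring (a joint): The red spring-loaded seal ring in the throat, 0 at rest (its top 12 mm below the rim), up to 0.009 m pressed down. The lid drops in until its underside rests on it, lugs in the gaps; pushed down at least 6 mm more, its lugs come below the lip. The spring takes about 4 N at first, 9 N at 6 mm, 12 N at 9 mm.
- run_ring (a joint): The mill's run switch: a ring under the lip with two dogs that the lugs push round over the last 0.70 rad of the twist, against a return spring (0.06 N m rising to 0.27 N m, plus about 0.15 N m of rubbing). 0 at rest, 0.70 rad at the stop; the mill runs above 0.62. If let go, it turns the lid part of the way back.
- reagent_bottle: Bystander: amber bottle with a blue cap, 58 mm in diameter, 125 mm high, standing; origin at the centre of its underside, z up.
- beaker: Bystander: open glass beaker, 68 mm in diameter, 85 mm high, standing; origin at the centre of its underside, z up.
- petri_dish: Bystander: closed petri dish, 90 mm in diameter, 17 mm high; origin at the centre of its underside, z up.
- slide_box: Bystander: yellow slide box, 85 by 63 by 35 mm high; origin at the centre of its underside, x along its length, z up.
There are look-alikes about, which are no part of the job. What is shaped like the lid but red or turquoise is not meant.

How it is judged:
On the way, in this order (a step that is already met when the one before it is completed fails the run):
1. the lid is pushed down against the spring with its lugs in the gaps, until they are below the lip (z of lid in the frame of mill_mouth below -0.0172 m and horizontal distance between lid and mill_mouth below 0.004 m and angle between the x axis of lid and the x axis of mill_mouth, either way round below 0.3 rad and angle between lid's own z axis and vertical below 0.09 rad), for 0.05 s.
2. the lid is twisted to the stop, which makes the run switch (value of joint run_ring above 0.62 rad and angle between the x axis of lid and the x axis of mill_mouth, either way round above 1.25 rad), for 0.2 s.
At the end, for the whole second after the job is handed in: Lid seated (axis within 4 mm of the mouth's, underside over 16 mm below the rim, level within 4 degrees), turned clockwise to the stop (run switch above 0.62 of 0.70 rad), still, and gripped by the fingers with over 3 N; the four bystanders within 20 mm of their places and upright (all of step 2 and z of lid in the frame of mill_mouth below -0.016 m and horizontal distance between lid and mill_mouth below 0.004 m and angle between lid's own z axis and vertical below 0.07 rad and contact force between the fingers and lid above 3 N and linear speed of lid below 0.02 m/s and distance of each of reagent_bottle, beaker, petri_dish, slide_box from where it was at the start of the episode below 0.02 m and angle between each of reagent_bottle, beaker's own z axis and vertical below 0.2 rad); the arm keeps its last pose, push and grip.
It fails at once if a bystander is pushed more than 20 mm or tipped (distance of any of reagent_bottle, beaker, petri_dish, slide_box from where it was at the start of the episode above 0.02 m or angle between any of reagent_bottle, beaker's own z axis and vertical above 0.2 rad).
It also fails if it takes over 42 s, if anything falls off the work surface, if the arm or the gripper's body presses on something with over 40 N, if the wrist force passes 120 N, or if a joint passes its speed limit or range.

### The arm

A 6-joint arm with a two-finger parallel gripper is mounted at the origin on the work surface. World frame = base frame: x ahead of the robot, y to its left, z up, the work surface at z = 0. Lengths are in m, angles in rad, forces in N, time in s.
With the tool pointing down it reaches from about 0.375 to 0.9 m from the base axis. Payload 3.1 kg.
Tool frame: the origin (TCP) lies between the finger pads; the fingertips stand 8 mm ahead of it and the grasp point (between the pads) lies 11 mm behind it; z points along the fingers, y is the line along which they close (so a half turn about z gives the same grasp; the last joint's range is limited). The gripper opens to 85 mm and grips with 20 to 120 N. Pads are 22 mm wide; open, the fingers measure 114 mm over their backs; the gripper's body (76 mm by 85 mm) begins 54 mm behind the grasp point. The pads swing forward as they close: fully open they stand 13 mm farther back than shut.
Start: joints at [0.985, 0.527, 1.433, -0, 1.181, -0.178], TCP at [0.248, 0.574, 0.239] pointing down, gripper open.
Joint ranges: [-3.08, 3.08], [-0.75, 2.2], [0.22, 2.44], [-1.43, 4.57], [0, 2.65], [-2.85, 2.85]. Speed limits (rad/s): [2.79, 2.79, 3.14, 3.14, 3.14, 3.14].

### API

Orientations are given as a unit quaternion [x, y, z, w].
In Python, from station import readout, cams, sign_off gives the robot as it stands.
- The arm moves only by the tool send_rows, never from a script. Its argument "commands" is text: rows parted by semicolons, each of 5 numbers parted by spaces: the finger opening in mm, from 0 to 85.4, then the shift along the tool's x, y, z each as a share of 0.02 m, from -1 to 1, then the turn about the tool's z as a share of 4 degrees, from -1 to 1. In form: grip dx dy dz spin; .... A call has 1 to 20 rows; each row shifts and turns the commanded pose from where the row before left it, along the tool's axes as they then stand; what a row does not reach is not made up. A row lasts 1/12 s, in which the tool goes at most 41.7 mm and 7.16 degrees, less where a joint would pass 70% of its speed; a pose out of reach is approached as far as the arm can. A call with a number of a shift or a turn outside -1 to 1 is refused whole. A call with a gripper value outside its range is refused whole. The fingers move at their own pace and stop on an object; "grip_force" is the grip in N (left out, the last holds). Time passes only in rows, so rows that do not move let the fingers close. It gives the time, the measured TCP pose, the force, the opening and the grip force at its end, in the units of the state.
- readout.sense(): the state, without advancing time (a new reading comes with each control period).
- cams.snapshot(name): name is "scene" or "top" or "wrist"; returns a dict with "pixels" (420x560x3 uint8, red, green, blue), "intrinsics" (3x3 intrinsics, pixels), "dist" ([k1, k2, p1, p2, k3] as OpenCV has them; the pictures are not rectified), "eye" and "rotation" of the camera in the world. Camera axes: x right, y down, z forward; pixel columns grow to the right and rows downward; lengths in m; the calibration is good to about 2 mm. A picture is of the moment at which its call begins. There is no depth.
- sign_off(): hands the job in; it is judged then, once.
The state is a dict: "t": time; "q": joint angles; "qd": joint speeds; "tau": joint torques, N m; "tcp_pos": TCP position; "tool_rot": TCP orientation; "force": force on the tool from outside, world axes, zero at the start; "ft_torque": the same for the moment, N m; "finger_gap": opening from 0.0 (shut) to 1.0 (fully open); "gripper_force": force on a finger pad.
Only numpy, scipy, OpenCV 4.12 (cv2) and the standard library are available. Lean on these libraries where they do the work, as an engineer would, in place of code of your own. Each camera call takes 0.05 s, during which the arm holds its last target. There are 200 camera calls.

## Working session

There is one attempt and no reset: what is moved stays moved. The work goes in short steps, Python scripts to look and compute and a tool call to move; the robot and the scene stay as the last step left them, time stands still between calls to the robot, and variables do not carry over. Pictures are saved under pics/ and viewed, at most 10 in all, crops included, and the job is handed in when it is done.

Besides the shell and the picture viewer there is one more tool, called after "Request:" as name(argument=value, ...) on one line, values as JSON. send_rows: Moves the arm, as the interface text tells. Its arguments: {"type":"object","properties":{"commands":{"type":"string"},"grip_force":{"type":"number"}},"required":["commands"]}

```bash
ls; mkdir -p pics; cat > h.py <<'E'
import numpy as np, cv2
from station import readout, cams
def snap(n,name=None):
    s=cams.snapshot(n)
    if name: cv2.imwrite(f'pics/{name}.png',s['pixels'][:,:,::-1])
    return s
def ray(s,uv,z):
    K=np.array(s['intrinsics'],float);d=np.array(s['dist'],float)
    p=cv2.undistortPoints(np.array(uv,float).reshape(-1,1,2),K,d).reshape(-1,2)
    R=np.array(s['rotation'],float).reshape(3,3);e=np.array(s['eye'],float)
    r=np.c_[p,np.ones(len(p))]@R.T
    return e+r*((z-e[2])/r[:,2])[:,None]
E
python3 - <<'E'
from h import *
import pickle
S={n:snap(n) for n in('scene','top')}
pickle.dump(S,open('s0.pkl','wb'))
a=S['top']; print(a['eye'],a['rotation'],a['intrinsics'],readout.sense())
for n in S: cv2.imwrite(f'pics/{n}0.png',S[n]['pixels'][:,:,::-1])
E
```

```text
pics
[ 0.42588049 -0.01166756  1.0622189 ] [-0.70342272  0.70706652 -0.04349555  0.05797889] [[388.90768332   0.         275.67045042]
 [  0.         388.90768332 208.34801305]
 [  0.           0.           1.        ]] {'t': 0.1, 'q': array([ 9.84489147e-01,  5.28377970e-01,  1.43375924e+00, -2.22292993e-05,
        1.18141034e+00, -1.78491025e-01]), 'qd': array([ 1.04779050e-04, -1.27489373e-03, -3.70665192e-03,  4.20807035e-04,
        7.37981402e-05,  1.48155097e-03]), 'tau': array([ 1.16219494e-04, -4.43298805e+01, -1.78585249e+01, -2.19674389e-04,
        3.84365005e-03, -1.97748437e-05]), 'tcp_pos': array([0.24750131, 0.57322706, 0.23843328]), 'tool_rot': array([ 2.02493741e-01,  9.79283069e-01, -9.10685416e-04, -3.55196455e-04]), 'force': array([-1.15487747, -0.27456884, -0.53467904]), 'ft_torque': array([ 0.0383852 ,  0.04515953, -0.01419141]), 'gripper_force': 0.0, 'finger_gap': 1.0010449960774108}
```

View pics/top0.png

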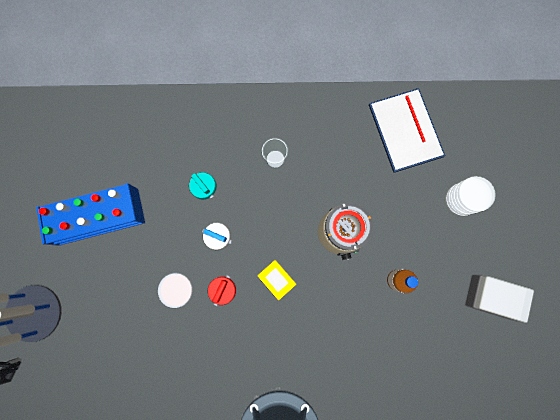

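View pics/scene0.png

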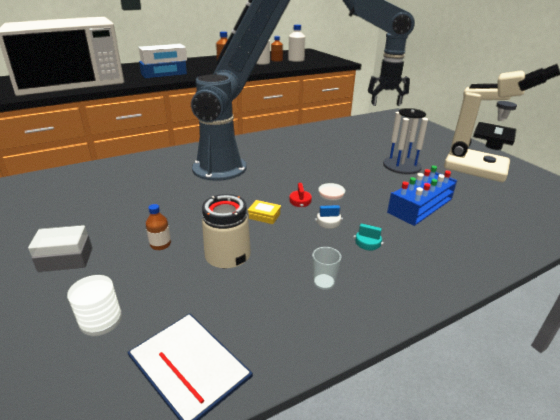

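Top view: the grey lid with the blue bar is at (217,236). The things it could be confused with are the red lid (222,291), the turquoise lid (203,186) and the petri dish (175,290). The description picks (217,236). The mill is at (347,228), the beaker (275,153), the slide box (277,280) and the bottle (404,281).

```bash
sed -i "s/R=np.array(s\['rotation'\],float).reshape(3,3)/R=Rotation.from_quat(s['rotation']).as_matrix()/; 1a from scipy.spatial.transform import Rotation" h.py
python3 - <<'E'
from h import *
import pickle
S=pickle.load(open('s0.pkl','rb'));s=S['top'];im=s['pixels']
hsv=cv2.cvtColor(im,cv2.COLOR_RGB2HSV)
def mask(lo,hi,box):
    m=cv2.inRange(hsv,lo,hi);o=np.zeros_like(m);x0,y0,x1,y1=box;o[y0:y1,x0:x1]=m[y0:y1,x0:x1];return o
m=mask((95,120,60),(120,255,255),(195,215,240,260))
r=cv2.minAreaRect(np.argwhere(m)[:,::-1].astype(np.float32));print('bar',r)
print(ray(s,[r[0]],0.05),ray(s,cv2.boxPoints(r),0.058))
m=mask((0,0,110),(180,255,255),(195,215,240,260))
p=np.argwhere(m)[:,::-1];r=cv2.minAreaRect(p.astype(np.float32));print('lid',r,ray(s,[cv2.minEnclosingCircle(p.astype(np.float32))[0]],0.02))
for n,lo,hi in(('red',(0,150,120),(6,255,255)),('red2',(174,150,120),(180,255,255))):
    m=mask(lo,hi,(310,195,385,265));p=np.argwhere(m)[:,::-1]
    if len(p)>20: e=cv2.fitEllipse(cv2.convexHull(p.astype(np.int32)));print(n,e,ray(s,[e[0]],.148))
c=[cv2.resize(im[y:y+75,x:x+75],(400,400),interpolation=cv2.INTER_CUBIC) for x,y in((180,198),(310,190))]
cv2.imwrite('pics/c0.png',np.hstack(c)[:,:,::-1])
E
```

```text
bar ((214.35205078125, 234.85504150390625), (23.923080444335938, 4.846154689788818), 22.61986541748047)
[[0.50341389 0.16942137 0.05      ]] [[0.50910312 0.19932826 0.058     ]
 [0.52073355 0.19472748 0.058     ]
 [0.496518   0.13675417 0.058     ]
 [0.48497902 0.14142161 0.058     ]]
lid ((217.0, 237.0), (44.0, 44.0), 90.0) [[0.49990394 0.16753233 0.02      ]]
red ((348.58270263671875, 226.22305297851562), (30.866151809692383, 32.98825454711914), 138.8644561767578) [[ 0.51455369 -0.16446854  0.148     ]]
```

View pics/c0.png

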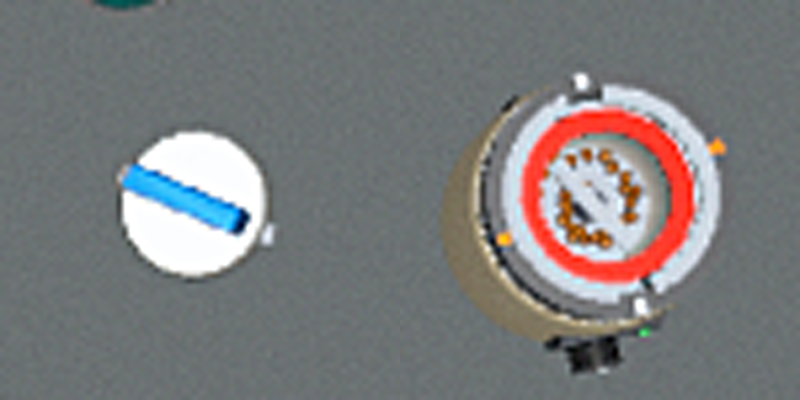

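The crop confirms the choice: a light grey lid with a blue bar, bar yaw about 67°. In crop pixels, the mill's white gap marks are at (582,82) and (640,303), giving a yaw of about 15°. The orange stop marks are at (503,239) and (718,147), giving about −67°. That is the expected 80° apart. The lid radius of 0.53 m is within reach.

Request:
send_rows(commands="85 -1 -0.68 0 0;85 -1 -0.68 0 0;85 -1 -0.68 0 0;85 -1 -0.68 0 0;85 -1 -0.68 0 0;85 -1 -0.68 0 0;85 -1 -0.68 0 0;85 -1 -0.68 0 0;85 -1 -0.68 0 0;85 -1 -0.68 0 0;85 -1 -0.68 0 0;85 -1 -0.68 0 0;85 -1 -0.68 0 0;85 -1 -0.68 0 0;85 -1 -0.68 0 0;85 -1 -0.68 0 0;85 -1 -0.68 0 0;85 -1 -0.68 0 0;85 -1 -0.68 0 0;85 -0.7 -0.68 0 0")

```text
t: 1.77
tcp_pos: [0.5029, 0.1664, 0.2391]
tool_rot: [0.203, 0.979, -0.0, 0.0]
force: [0.5, 0.3, -0.2]
finger_gap: 0.994
gripper_force: 0.0
```

Request:
send_rows(commands="85 0 0 0 1;85 0 0 0 1;85 0 0 0 1;85 0 0 0 1;85 0 0 0 1;85 0 0 0 1;85 0 0 0 1;85 0 0 0 1;85 0 0 0 1;85 0 0 0 1;85 0 0 0 1;85 0 0 0 1;85 0 0 0 1;85 0 0 0 1;85 0 0 0 1;85 0 0 0 1;85 0 0 0 1;85 0 0 0 1;85 0 0 0 1;85 0 0 0 1")

```text
t: 3.43
tcp_pos: [0.5013, 0.1677, 0.2389]
tool_rot: [0.786, 0.619, -0.0, -0.0]
force: [0.5, -0.3, -0.5]
finger_gap: 0.996
gripper_force: 0.0
```

Request:
send_rows(commands="85 0 0 0 1;85 0 0 0 1;85 0 0 0 0.3;85 0 0 0 0;85 0 0 0 0")

```text
t: 3.85
tcp_pos: [0.5015, 0.1678, 0.2391]
tool_rot: [0.831, 0.556, -0.0, -0.0]
force: [-0.2, 0.3, 0.1]
finger_gap: 0.994
gripper_force: 0.0
```

```bash
cat >> h.py <<'E'
def yaw(): 
    x=Rotation.from_quat(readout.sense()['tool_rot']).as_matrix()[:,0]; return np.degrees(np.arctan2(x[1],x[0]))
def go(target,y):
    "spin rows (4 deg) and shift rows (20mm) in tool axes standing at yaw y, and at present yaw"
    d=np.array(target)-readout.sense()['tcp_pos']; y0=yaw()
    f=lambda a:np.round([(d[0]*np.cos(a)+d[1]*np.sin(a))/.02,(d[0]*np.sin(a)-d[1]*np.cos(a))/.02,-d[2]/.02],2)
    print('spin rows',round(((y0-y+180)%360-180)/4,2),'shift if after spin',f(np.radians(y)),'now',f(np.radians(y0)))
E
python3 - <<'E'
from h import *
s=snap('wrist','w1');print(s['eye'],Rotation.from_quat(s['rotation']).as_matrix().round(3))
st=readout.sense();print(st['t'],st['tcp_pos'],yaw(),st['q'])
E
```

```text
[0.5343265  0.24599526 0.3742599 ] [[ 0.924 -0.362 -0.126]
 [-0.383 -0.873 -0.301]
 [-0.001  0.326 -0.945]]
3.9 [0.50152851 0.16777628 0.23916631] 67.50325646317896 [ 1.11380544e-01  3.98889001e-01  1.67276734e+00 -3.32440517e-05
  1.07030283e+00  5.04038779e-01]
```

View pics/w1.png

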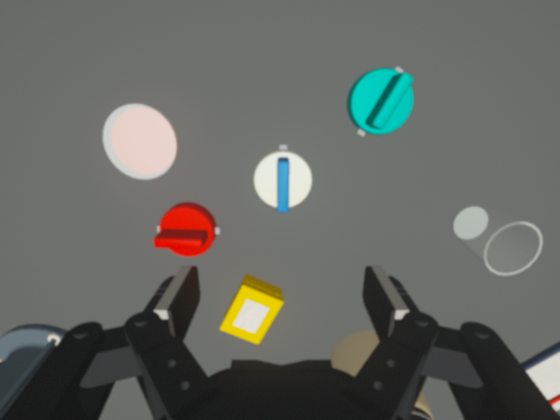

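Wrist view: the lid is centred at (283,180), with its blue bar along image-vertical at (283,185), in line with the tool's x axis. Measuring it from here.

```bash
python3 - <<'E'
from h import *
s=snap('wrist');im=s['pixels'];hsv=cv2.cvtColor(im,cv2.COLOR_RGB2HSV)
m=cv2.inRange(hsv,(95,110,50),(120,255,255));m[:140]=0;m[230:]=0;m[:,:260]=0;m[:,310:]=0
p=np.argwhere(m)[:,::-1].astype(np.float32);r=cv2.minAreaRect(p);print(r)
b=cv2.boxPoints(r);print(ray(s,b,.058).round(4))
m=cv2.inRange(hsv,(0,0,150),(180,60,255));m[:140]=0;m[230:]=0;m[:,:245]=0;m[:,320:]=0
m=cv2.morphologyEx(m,cv2.MORPH_OPEN,np.ones((13,13)));c,w,a=cv2.fitEllipse(cv2.convexHull(np.argwhere(m)[:,::-1].astype(np.int32)))
print('lid',c,w,ray(s,[c],.022))
# top view mill marks
import pickle
s=pickle.load(open('s0.pkl','rb'))['top']
w=ray(s,[(344.1,205.4),(355,246.8)],.16);o=ray(s,[(400/5.333*0+310+103/5.333,190+239/5.333),(310+318/5.333,190+147/5.333)],.16)
for q in(w,o): d=q[0]-q[1];print(q.mean(0),np.linalg.norm(d),np.degrees(np.arctan2(d[1],d[0])))
E
```

```text
((282.5, 185.0), (52.0, 11.0), 90.0)
[[0.5101 0.1996 0.058 ]
 [0.5211 0.195  0.058 ]
 [0.4986 0.1395 0.058 ]
 [0.4869 0.1443 0.058 ]]
lid (282.4693603515625, 179.81967163085938) (55.05169677734375, 60.09885787963867) [[0.50363359 0.1679127  0.022     ]]
[ 0.51404008 -0.16462655  0.16      ] 0.09911527678469889 12.98127163429461
[ 0.51349857 -0.16463116  0.16      ] 0.1024676089233121 112.75439149727465
```

Request:
send_rows(commands="85 0.08 0.09 1 0;85 0 0 1 0;85 0 0 1 0;85 0 0 1 0;85 0 0 1 0;85 0 0 1 0;85 0 0 1 0;85 0 0 1 0;85 0 0 0.9 0;85 0 0 0.7 0;85 0 0 0.5 0;85 0 0 0 0;85 0 0 0 0")

```text
t: 5.03
tcp_pos: [0.5039, 0.1686, 0.0371]
tool_rot: [0.832, 0.555, -0.0, -0.0]
force: [0.7, 0.3, -0.0]
finger_gap: 0.993
gripper_force: 0.0
```

Request:
send_rows(commands="0 0 0 0 0;0 0 0 0 0;0 0 0 0 0;0 0 0 0 0;0 0 0 0 0;0 0 0 0 0;0 0 0 0 0;0 0 0 0 0;0 0 0 0 0;0 0 0 0 0", grip_force=100)

```text
t: 5.87
tcp_pos: [0.5041, 0.1686, 0.0379]
tool_rot: [0.832, 0.555, 0.0, 0.0]
force: [-1.8, 0.8, 6.0]
finger_gap: 0.142
gripper_force: 98.6
```

Request:
send_rows(commands="0 0 0 -0.4 0;0 0 0 -0.8 0;0 0 0 -1 0;0 0 0 -1 0;0 0 0 -1 1;0 0 0 -1 1;0 0 0 -1 1;0 0 0 -1 1;0 0 0 -1 1;0 0 0 -1 1;0 0 0 -1 1;0 0 0 -0.8 1;0 0 0 0 1;0 0 0 0 1;0 0 0 0 1;0 0 0 0 1;0 0 0 0 1;0 0 0 0 0.6;0 0 0 0 0")

```text
t: 7.45
tcp_pos: [0.5032, 0.1685, 0.2571]
tool_rot: [0.994, 0.113, -0.001, 0.0]
force: [-0.2, 0.1, -0.2]
finger_gap: 0.145
gripper_force: 97.6
```

```bash
python3 - <<'E'
from h import *
st=readout.sense();print(st['t'],st['tcp_pos'],yaw(),st['force'],st['finger_gap'])
go((.434,-.183,.268),13)
E
```

```text
7.45 [0.50324541 0.16848092 0.25713568] 12.999415521394894 [-0.18164876  0.12767002 -0.22744799] 0.14498256806659965
spin rows -0.0 shift if after spin [-7.33 16.34 -0.54] now [-7.33 16.34 -0.54]
```

Request:
send_rows(commands="0 -0.43 0.96 -0.03 0;0 -0.43 0.96 -0.03 0;0 -0.43 0.96 -0.03 0;0 -0.43 0.96 -0.03 0;0 -0.43 0.96 -0.03 0;0 -0.43 0.96 -0.03 0;0 -0.43 0.96 -0.03 0;0 -0.43 0.96 -0.03 0;0 -0.43 0.96 -0.03 0;0 -0.43 0.96 -0.03 0;0 -0.43 0.96 -0.03 0;0 -0.43 0.96 -0.03 0;0 -0.43 0.96 -0.03 0;0 -0.43 0.96 -0.03 0;0 -0.43 0.96 -0.03 0;0 -0.43 0.96 -0.03 0;0 -0.43 0.96 -0.03 0;0 0 0 0 0;0 0 0 0 0;0 0 0 0 0")

```text
t: 9.12
tcp_pos: [0.4347, -0.1817, 0.2673]
tool_rot: [0.994, 0.114, -0.0, -0.001]
force: [0.1, -0.1, -0.5]
finger_gap: 0.146
gripper_force: 97.8
```

```bash
python3 - <<'E'
from h import *
import pickle
s=snap('wrist','w2');pickle.dump(s,open('w2.pkl','wb'))
st=readout.sense();print(st['t'],st['tcp_pos'],yaw(),st['force'],s['eye'])
E
```

```text
9.1667 [ 0.43476367 -0.18138912  0.26734492] 13.082792666518086 [-0.10129028  0.35914732 -0.9441396 ] [ 0.51717067 -0.16218155  0.40244774]
```

View pics/w2.png

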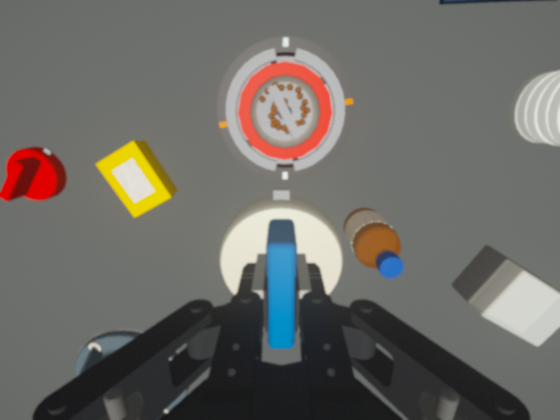

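The wrist view shows the lid held, with its bar along column 282, the lug at (281,195) and the disc around (281,255). The mill's white marks are at (286,43) and (285,175), the orange marks at (349,101) and (223,125), and the ring centre at about (285,110).

```bash
python3 - <<'E'
from h import *
import pickle
s=pickle.load(open('w2.pkl','rb'));im=s['pixels'];hsv=cv2.cvtColor(im,cv2.COLOR_RGB2HSV)
def blob(lo,hi,x0,y0,x1,y1):
    m=cv2.inRange(hsv[y0:y1,x0:x1],lo,hi);return np.argwhere(m)[:,::-1].astype(np.float32)+[x0,y0]
W=((0,0,215),(180,50,255))
a=blob(*W,275,34,297,52);b=blob(*W,275,169,297,183);print(len(a),len(b),a.mean(0),b.mean(0))
q=ray(s,[a.mean(0),b.mean(0)],.16);d=q[0]-q[1];print('gaps',q.mean(0),np.linalg.norm(d),np.degrees(np.arctan2(d[1],d[0])))
O=((10,150,150),(25,255,255));a=blob(*O,340,90,360,112);b=blob(*O,214,115,232,135)
q=ray(s,[a.mean(0),b.mean(0)],.16);d=q[0]-q[1];print('stops',q.mean(0),np.linalg.norm(d),np.degrees(np.arctan2(d[1],d[0])))
r=blob((0,180,120),(6,255,255),220,40,350,180);e=cv2.fitEllipse(cv2.convexHull(r.astype(np.int32)));print('ring',e,ray(s,[e[0]],.148))
# lid: top edge of disc, upper half contour of pale disc, z of disc top
zt=readout.sense()['tcp_pos'][2]-.0371+.024
p=blob((15,5,150),(40,70,255),205,190,360,300)
R=ray(s,p,zt)[:,:2]
h=cv2.convexHull(R.astype(np.float32))[:,0]
# least squares circle through hull points on the far (tool +x) side
t=readout.sense()['tcp_pos'];y=np.radians(yaw());ux=np.array([np.cos(y),np.sin(y)]);uy=np.array([np.sin(y),-np.cos(y)])
L=np.c_[(h-t[:2])@ux,(h-t[:2])@uy];k=L[L[:,0]>.005]
A=np.c_[2*k,np.ones(len(k))];c=np.linalg.lstsq(A,(k**2).sum(1),rcond=None)[0];print('lid in tool',c[:2],'R',np.sqrt(c[2]+c[0]**2+c[1]**2),len(k),L.min(0),L.max(0))
g=blob((0,0,120),(180,40,255),268,186,294,202);print('lug',g.min(0),g.max(0));q=ray(s,[g.mean(0)],zt-.010)[0,:2]-t[:2];print('lug in tool',q@ux,q@uy)
E
```

```text
29 22 [285.44827586  41.62068966] [284.5        175.27272727]
gaps [ 0.51463509 -0.16577601  0.16      ] 0.10133249551612676 12.83533396565288
stops [ 0.51463897 -0.16571208  0.16      ] 0.10151443862183512 -67.10361110512049
ring ((286.00634765625, 110.968994140625), (87.46932983398438, 92.97201538085938), 16.142131805419922) [[ 0.51599098 -0.16650516  0.148     ]]
lid in tool [0.00213631 0.00705789] R 0.041231596785667596 12 [-0.02305544 -0.03603731] [0.04374628 0.04281866]
lug [268. 186.] [293. 201.]
lug in tool 0.038748621542078684 -0.00042833261662466514
```

```bash
python3 - <<'E'
from h import *
import pickle
s=pickle.load(open('w2.pkl','rb'));im=s['pixels'];g=cv2.cvtColor(im,cv2.COLOR_RGB2GRAY)
t=readout.sense()['tcp_pos'];y=np.radians(yaw());ux=np.array([np.cos(y),np.sin(y)]);uy=np.array([np.sin(y),-np.cos(y)])
T=lambda uv,z:(lambda q:(q@ux,q@uy))(ray(s,[uv],z)[0,:2]-t[:2])
print(g[186:210,281]);print(g[195,266:298]);print('disc row 240 left',g[240,214:232],'right',g[240,330:350])
zt=t[2]-.0371+.024
for v in(190,191,192):print(v,T((281,v),zt-.010))
for v in(200,202,204):print(v,T((281,v),zt))
for r in(215,225,235,245):
    c=np.where((im[r,200:370].min(1)>150))[0]+200;print(r,c.min(),c.max(),T((c.min(),r),zt),T((c.max(),r),zt))
go((.5148,-.1657,.24),12.9)
E
```

```text
[120 118 116 128 156 179 188 189 188 187 189 188 182 163 142 133 135 141
 148 155 164 182 206 224]
[119 118 119 119 118 122 137 164 182 187 188 188 188 188 188 187 189 188
 189 188 188 187 180 160 134 121 119 119 120 119 120 120]
disc row 240 left [119 119 119 119 119 120 120 125 135 148 164 186 208 222 227 228 229 229] right [228 227 227 227 225 217 199 173 152 137 127 122 120 120 120 120 120 121
 123 125]
190 (np.float64(0.04098539903298236), np.float64(-0.00023044005429818197))
191 (np.float64(0.04040289976430228), np.float64(-0.0002310027706876667))
192 (np.float64(0.03981907337545863), np.float64(-0.00023156672762270227))
200 (np.float64(0.038229841081301195), np.float64(-0.00022470468874767228))
202 (np.float64(0.03711178885760208), np.float64(-0.0002257839401015399))
204 (np.float64(0.03598850289769526), np.float64(-0.0002268680860689805))
215 248 314 (np.float64(0.029724398752612468), np.float64(-0.018130009101473357)) (np.float64(0.02970122086163953), np.float64(0.017659535664951317))
225 235 327 (np.float64(0.023871158028971287), np.float64(-0.02550399769996625)) (np.float64(0.02384059802216782), np.float64(0.025017636660747238))
235 227 334 (np.float64(0.017865393908667235), np.float64(-0.03028573782455797)) (np.float64(0.017832792230648885), np.float64(0.02922652867905275))
245 223 339 (np.float64(0.011703315001090649), np.float64(-0.03293503810861414)) (np.float64(0.011669584268470973), np.float64(0.03241902643107681))
spin rows 0.05 shift if after spin [4.08 0.13 1.37] now [4.08 0.14 1.37]
```

Request:
send_rows(commands="0 0.83 0.03 0 0.05;0 0.83 0.03 0 0;0 0.83 0.03 0 0;0 0.83 0.03 0 0;0 0.82 0.03 0 0;0 0 0 0.8 0;0 0 0 0.8 0;0 0 0 0.8 0;0 0 0 0.2 0;0 0 0 0 0;0 0 0 0 0")

```text
t: 10.08
tcp_pos: [0.5167, -0.1663, 0.2158]
tool_rot: [0.994, 0.112, 0.0, -0.0]
force: [-0.3, -0.2, -1.1]
finger_gap: 0.142
gripper_force: 97.9
```

```bash
python3 - <<'E'
from h import *
st=readout.sense();print(st['t'],st['tcp_pos'],yaw(),st['force'],st['ft_torque'])
go((.516,-.1655,.186),12.9)
a=snap('top')['pixels'][185:265,305:390];b=snap('wrist')['pixels'][150:330,150:420]
c=np.hstack([cv2.resize(a,(340,400),interpolation=2),cv2.resize(b,(450,300))[:400] if 0 else cv2.resize(b,(450,400))])
cv2.imwrite('pics/c3.png',c[:,:,::-1])
E
```

```text
10.0833 [ 0.51673294 -0.16627899  0.21578169] 12.897595200036404 [-0.32706549 -0.21482626 -1.0999138 ] [-0.06073424 -0.00280414  0.00709703]
spin rows -0.0 shift if after spin [-0.03 -0.05  1.49] now [-0.03 -0.05  1.49]
```

View pics/c3.png

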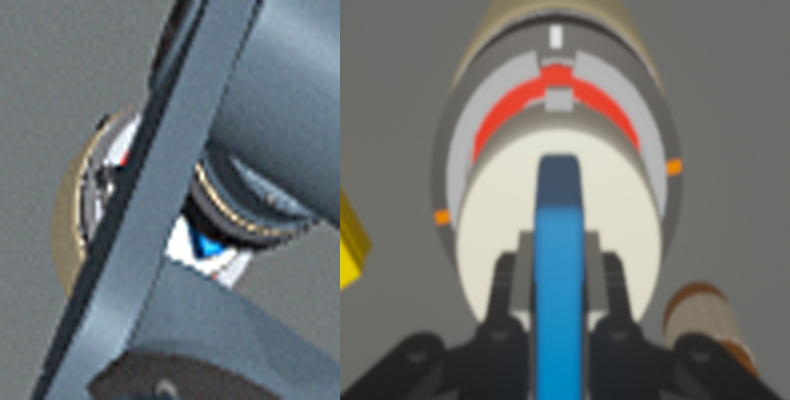

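The wrist crop shows the lug at (559,98) lined up to within about 1 mm with the gap at (555,60). Small correction, then lower.

Request:
send_rows(commands="0 -0.03 -0.06 0 0;0 0 0 0.4 0;0 0 0 0.3 0;0 0 0 0.25 0;0 0 0 0.2 0;0 0 0 0.2 0;0 0 0 0 0")

```text
t: 10.77
tcp_pos: [0.5151, -0.1656, 0.1874]
tool_rot: [0.994, 0.112, -0.001, -0.001]
force: [-0.0, -0.4, -2.2]
finger_gap: 0.142
gripper_force: 97.9
```

Request:
send_rows(commands="0 0 0 0.1 0;0 0 0 0.1 0;0 0 0 0.1 0;0 0 0 0.1 0;0 0 0 0.1 0;0 0 0 0 0;0 0 0 0 0")

```text
t: 11.35
tcp_pos: [0.5159, -0.166, 0.1796]
tool_rot: [0.994, 0.112, 0.0, 0.0]
force: [-1.4, 1.5, 8.2]
finger_gap: 0.148
gripper_force: 99.0
```

```bash
python3 - <<'E'
from h import *
st=readout.sense();print(st['t'],st['tcp_pos'],yaw(),st['force'],st['ft_torque'])
E
```

```text
11.35 [ 0.51587059 -0.16595811  0.17956289] 12.842016079045568 [-1.4263598   1.49525179  8.19873784] [ 0.16691546  0.38700334 -0.0067587 ]
```

Request:
send_rows(commands="0 0 0 0.1 0;0 0 0 0 0;0 0 0 0 0;0 0 0 0 0")

```text
t: 11.68
tcp_pos: [0.5159, -0.166, 0.1779]
tool_rot: [0.994, 0.112, 0.001, 0.0]
force: [-2.5, 0.9, 8.8]
finger_gap: 0.149
gripper_force: 99.3
```

Request:
send_rows(commands="0 0 0 0.02 0.6;0 0 0.004 0 0.8;0 0 0.004 0 0.8;0 0 0.004 0 0.8;0 0 0.004 0 0.8;0 0 0.004 0 0.8;0 0 0.004 0 0.8;0 0 0 0 0")

```text
t: 12.35
tcp_pos: [0.5174, -0.1674, 0.178]
tool_rot: [0.997, -0.077, 0.002, 0.001]
force: [-0.3, 0.4, 9.3]
finger_gap: 0.147
gripper_force: 99.4
```

```bash
python3 - <<'E'
from h import *
st=readout.sense();print(st['t'],st['tcp_pos'],yaw(),st['force'],st['ft_torque'])
E
```

```text
12.35 [ 0.51744704 -0.16736875  0.17804984] -8.869858983680654 [-0.33723718  0.42675826  9.28367625] [ 0.01231223  0.12948175 -0.06312586]
```

Request:
send_rows(commands="0 0 0.004 0 0.9;0 0 0.004 0 0.9;0 0 0.004 0 0.9;0 0 0.004 0 0.9;0 0 0.004 0 0.9;0 0 0.004 0 0.9;0 0 0.004 0 0.9;0 0 0.004 0 0.9;0 0 0.004 0 0.9;0 0 0.004 0 0.9;0 0 0.004 0 0.9;0 0 0.004 0 0.9;0 0 0.004 0 0.9;0 0 0 0 0;0 0 0 0 0")

```text
t: 13.6
tcp_pos: [0.5163, -0.1689, 0.178]
tool_rot: [0.885, -0.466, 0.002, 0.001]
force: [-2.3, -2.1, 9.2]
finger_gap: 0.144
gripper_force: 99.5
```

```bash
python3 - <<'E'
from h import *
st=readout.sense();print(st['t'],st['tcp_pos'],yaw(),st['force'],st['ft_torque'],st['q'][5])
E
```

```text
13.6 [ 0.51626919 -0.16893352  0.17802096] -55.49963795963351 [-2.30013234 -2.06669355  9.16596455] [-0.33295651  0.43402339  0.12460092] 2.020081526415731
```

Request:
send_rows(commands="0 -0.03 0 0 0.7;0 -0.02 0 0 0.7;0 0 0 0 0.7;0 0 0 0 0.7;0 0 0 0 0.5;0 0 0 0 0;0 0 0 0 0")

```text
t: 14.18
tcp_pos: [0.5155, -0.1687, 0.178]
tool_rot: [0.827, -0.563, 0.003, 0.002]
force: [-2.5, -3.2, 9.3]
finger_gap: 0.144
gripper_force: 99.8
```

```bash
python3 - <<'E'
from h import *
st=readout.sense();print(st['t'],st['tcp_pos'],yaw(),st['force'],st['ft_torque'],st['q'][5])
E
```

```text
14.1833 [ 0.51548785 -0.16873907  0.17804518] -68.47304782936014 [-2.48868789 -3.1993564   9.28189119] [-0.50080755  0.60704124  0.83162822] 2.2487636578289227
```

```bash
python3 - <<'E'
from h import *
s=snap('wrist','w4')
E
```

```text
(no output)
```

View pics/w4.png

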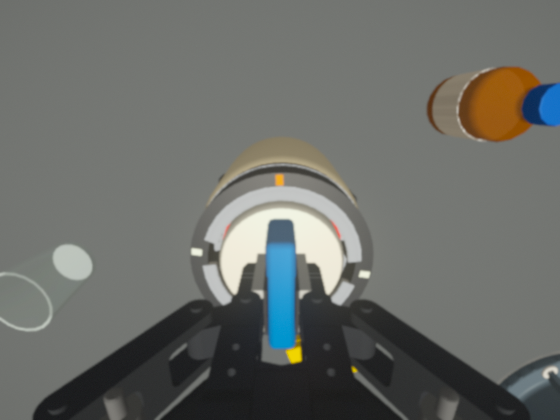

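The bar, in column 281, lines up with the orange stop mark at (279,180), and the lid sits under the lip and centred. The wrist torque of 0.83 N m is above the 0.42 N m the ring needs, so the lid is at the stop. The bottle and beaker seen here are standing.

```bash
python3 -c "
from station import sign_off
print(sign_off())"
```

```text
the job is handed in; nothing more can be done
None
```

The lid is in the mill, pushed down and twisted clockwise to the stop; I handed the job in at about 14 s with it still gripped at about 100 N, and no verdict came back.

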